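# Move a customer's row of locks to the bench rack in door order

### The job

In the locksmith's van, a customer's four unmarked locks stand in the grey carrying tray, and their order in the row is the only record of which door each came from. Move them one at a time into the empty wooden bench rack, in the same left-to-right order as seen from the robot (leftmost in the tray to leftmost in the rack, and so on), each straight to its own place and left standing upright on its floor. Leave the oil jar, the screwdriver and the dish of pins where they are.

Things in the scene. Friction and masses are not known exactly. Their poses are not given: they have to be found in the camera images.
- mortise_grip (a point): Brass mortise lock cylinder standing on its face: collar 34 mm across, 5 mm thick at the foot; threaded round barrel 29 mm across up to 48 mm; small flat steel cam on top; 52 mm tall, about 180 g. Grip the barrel. Starts upright in a tray place, x across the row within 0.2 rad. Point: on its axis, 30 mm above its foot; z up.
- rim_grip (a point): Steel rim lock cylinder standing on its face: collar 33 mm across, 6 mm thick at the foot; plain round barrel 28 mm across up to 40 mm; thin flat tailpiece (2.5 x 8 mm) upright on top; 62 mm tall, about 160 g. Grip the barrel. Starts upright in a tray place, x across the row within 0.2 rad. Point: on its axis, 30 mm above its foot; z up.
- oval_grip (a point): Steel oval lock cylinder standing on end: bar of oval section, 17 mm thick along x (parallel flats), 31 mm wide along y, brass keyhole plug in its top end; 50 mm tall, about 130 g. Grip across the flats. Starts upright in a tray place, x across the row within 0.2 rad. Point: on its axis, 30 mm above its foot; z up.
- padlock_grip (a point): Brass padlock standing on its foot, steel shackle up: body 20 mm thick along x, 40 mm wide along y, 42 mm tall; shackle of 6 mm bar up to 64 mm; about 200 g. Grip the body across its thickness. Starts upright in a tray place, x across the row within 0.2 rad. Point: on its axis, 30 mm above its foot; z up.
- tray: Grey plastic carrying tray, holds the locks at the start; left or right of the rack. Fixed. Outside 76 x 270 mm. Four places in a row along its y, centres y = +99 (robot's left), +33, -33, -99 mm, x = 0; each 64 (x) by 60 mm (y) inside, floor 6 mm above the bench; front and back lips 4 mm, dividers and ends (6 mm thick) 8 mm above that floor. Origin: centre of underside, on the bench; yaw within 0.35 rad.
- rack: Wooden bench rack, cork-lined, empty at the start: the target. Same form as the tray. Fixed. Outside 76 x 270 mm. Four places in a row along its y, centres y = +99 (robot's left), +33, -33, -99 mm, x = 0; each 64 (x) by 60 mm (y) inside, floor 6 mm above the bench; front and back lips 4 mm, dividers and ends (6 mm thick) 8 mm above that floor. Origin: centre of underside, on the bench; yaw within 0.35 rad.
- oil_jar_mid (a point): Bystander: jar of oil with a yellow cap, 52 mm across and 85 mm tall, upright beyond the gap between tray and rack. This point is half-way up its axis.
- driver: Bystander: screwdriver, 180 mm long, lying on the bench beyond the left-hand row; its length is its x axis, the handle towards -x. Origin under its middle.
- pin_dish: Bystander: round steel dish of small brass pins, 94 mm across the rim and 18 mm high, on the bench beyond the right-hand row. Origin: centre of its underside.

How it is judged (in metres and radians):
At the end, for the whole second after the job is handed in: Each place of the bench rack holds one lock, its foot on the floor, its axis within 26 mm of the place's centre each way, upright within 0.12 rad, at rest (under 20 mm/s); counted from the left, each is in the same-numbered place as it had in the tray (((y of mortise_grip in the frame of rack between 0.073 and 0.125 m and z of mortise_grip in the frame of rack below 0.04 m) or (y of rim_grip in the frame of rack between 0.073 and 0.125 m and z of rim_grip in the frame of rack below 0.04 m) or (y of oval_grip in the frame of rack between 0.073 and 0.125 m and z of oval_grip in the frame of rack below 0.04 m) or (y of padlock_grip in the frame of rack between 0.073 and 0.125 m and z of padlock_grip in the frame of rack below 0.04 m)) and ((y of mortise_grip in the frame of rack between 0.007 and 0.059 m and z of mortise_grip in the frame of rack below 0.04 m) or (y of rim_grip in the frame of rack between 0.007 and 0.059 m and z of rim_grip in the frame of rack below 0.04 m) or (y of oval_grip in the frame of rack between 0.007 and 0.059 m and z of oval_grip in the frame of rack below 0.04 m) or (y of padlock_grip in the frame of rack between 0.007 and 0.059 m and z of padlock_grip in the frame of rack below 0.04 m)) and ((y of mortise_grip in the frame of rack between -0.059 and -0.007 m and z of mortise_grip in the frame of rack below 0.04 m) or (y of rim_grip in the frame of rack between -0.059 and -0.007 m and z of rim_grip in the frame of rack below 0.04 m) or (y of oval_grip in the frame of rack between -0.059 and -0.007 m and z of oval_grip in the frame of rack below 0.04 m) or (y of padlock_grip in the frame of rack between -0.059 and -0.007 m and z of padlock_grip in the frame of rack below 0.04 m)) and ((y of mortise_grip in the frame of rack between -0.125 and -0.073 m and z of mortise_grip in the frame of rack below 0.04 m) or (y of rim_grip in the frame of rack between -0.125 and -0.073 m and z of rim_grip in the frame of rack below 0.04 m) or (y of oval_grip in the frame of rack between -0.125 and -0.073 m and z of oval_grip in the frame of rack below 0.04 m) or (y of padlock_grip in the frame of rack between -0.125 and -0.073 m and z of padlock_grip in the frame of rack below 0.04 m)) and x of mortise_grip in the frame of rack between -0.026 and 0.026 m and x of rim_grip in the frame of rack between -0.026 and 0.026 m and x of oval_grip in the frame of rack between -0.026 and 0.026 m and x of padlock_grip in the frame of rack between -0.026 and 0.026 m and z of each of mortise_grip, rim_grip, oval_grip, padlock_grip in the frame of rack above 0.032 m and angle between each of mortise_grip, rim_grip, oval_grip, padlock_grip's own z axis and vertical below 0.12 rad and linear speed of each of mortise, rim, oval, padlock below 0.02 m/s); the robot touches nothing.
It fails at once if a lock stands in a place of the bench rack while the lock that belongs there is still in the same-numbered place of the tray (the order is lost) ((((y of mortise_grip in the frame of rack between 0.073 and 0.125 m and z of mortise_grip in the frame of rack below 0.04 m) or (y of rim_grip in the frame of rack between 0.073 and 0.125 m and z of rim_grip in the frame of rack below 0.04 m) or (y of oval_grip in the frame of rack between 0.073 and 0.125 m and z of oval_grip in the frame of rack below 0.04 m) or (y of padlock_grip in the frame of rack between 0.073 and 0.125 m and z of padlock_grip in the frame of rack below 0.04 m)) and ((y of mortise_grip in the frame of tray between 0.069 and 0.129 m and z of mortise_grip in the frame of tray below 0.04 m) or (y of rim_grip in the frame of tray between 0.069 and 0.129 m and z of rim_grip in the frame of tray below 0.04 m) or (y of oval_grip in the frame of tray between 0.069 and 0.129 m and z of oval_grip in the frame of tray below 0.04 m) or (y of padlock_grip in the frame of tray between 0.069 and 0.129 m and z of padlock_grip in the frame of tray below 0.04 m))) or (((y of mortise_grip in the frame of rack between 0.007 and 0.059 m and z of mortise_grip in the frame of rack below 0.04 m) or (y of rim_grip in the frame of rack between 0.007 and 0.059 m and z of rim_grip in the frame of rack below 0.04 m) or (y of oval_grip in the frame of rack between 0.007 and 0.059 m and z of oval_grip in the frame of rack below 0.04 m) or (y of padlock_grip in the frame of rack between 0.007 and 0.059 m and z of padlock_grip in the frame of rack below 0.04 m)) and ((y of mortise_grip in the frame of tray between 0.003 and 0.063 m and z of mortise_grip in the frame of tray below 0.04 m) or (y of rim_grip in the frame of tray between 0.003 and 0.063 m and z of rim_grip in the frame of tray below 0.04 m) or (y of oval_grip in the frame of tray between 0.003 and 0.063 m and z of oval_grip in the frame of tray below 0.04 m) or (y of padlock_grip in the frame of tray between 0.003 and 0.063 m and z of padlock_grip in the frame of tray below 0.04 m))) or (((y of mortise_grip in the frame of rack between -0.059 and -0.007 m and z of mortise_grip in the frame of rack below 0.04 m) or (y of rim_grip in the frame of rack between -0.059 and -0.007 m and z of rim_grip in the frame of rack below 0.04 m) or (y of oval_grip in the frame of rack between -0.059 and -0.007 m and z of oval_grip in the frame of rack below 0.04 m) or (y of padlock_grip in the frame of rack between -0.059 and -0.007 m and z of padlock_grip in the frame of rack below 0.04 m)) and ((y of mortise_grip in the frame of tray between -0.063 and -0.003 m and z of mortise_grip in the frame of tray below 0.04 m) or (y of rim_grip in the frame of tray between -0.063 and -0.003 m and z of rim_grip in the frame of tray below 0.04 m) or (y of oval_grip in the frame of tray between -0.063 and -0.003 m and z of oval_grip in the frame of tray below 0.04 m) or (y of padlock_grip in the frame of tray between -0.063 and -0.003 m and z of padlock_grip in the frame of tray below 0.04 m))) or (((y of mortise_grip in the frame of rack between -0.125 and -0.073 m and z of mortise_grip in the frame of rack below 0.04 m) or (y of rim_grip in the frame of rack between -0.125 and -0.073 m and z of rim_grip in the frame of rack below 0.04 m) or (y of oval_grip in the frame of rack between -0.125 and -0.073 m and z of oval_grip in the frame of rack below 0.04 m) or (y of padlock_grip in the frame of rack between -0.125 and -0.073 m and z of padlock_grip in the frame of rack below 0.04 m)) and ((y of mortise_grip in the frame of tray between -0.129 and -0.069 m and z of mortise_grip in the frame of tray below 0.04 m) or (y of rim_grip in the frame of tray between -0.129 and -0.069 m and z of rim_grip in the frame of tray below 0.04 m) or (y of oval_grip in the frame of tray between -0.129 and -0.069 m and z of oval_grip in the frame of tray below 0.04 m) or (y of padlock_grip in the frame of tray between -0.129 and -0.069 m and z of padlock_grip in the frame of tray below 0.04 m)))).
It fails at once if the oil jar is pushed out of its place (more than 30 mm) (distance of oil_jar_mid from where it was at the start of the episode above 0.03 m).
It fails at once if the screwdriver is pushed out of its place (more than 30 mm) (distance of driver from where it was at the start of the episode above 0.03 m).
It fails at once if the dish of pins is pushed out of its place (more than 30 mm) (distance of pin_dish from where it was at the start of the episode above 0.03 m).
It also fails if it takes over 96 s, if anything falls off the work surface, if the arm or the gripper's body presses on something with over 40 N, if the wrist force passes 120 N, or if a joint passes its speed limit or range.

### The arm

A 6-joint arm with a two-finger parallel gripper is mounted at the origin on the work surface. World frame = base frame: x ahead of the robot, y to its left, z up, the work surface at z = 0. Lengths are in mm, angles in degrees, forces in N, time in s.
With the tool pointing down it reaches from about 350 to 850 mm from the base axis. Payload 8.1 kg.
Tool frame: the origin (TCP) lies at the very end of the fingers, on their centre line; the grasp point (between the pads) lies 19 mm behind it; z points along the fingers, y is the direction in which the jaws open and shut (so a half turn about z gives the same grasp; the last joint's range is limited). The gripper opens to 85 mm and grips with 20 to 120 N. Pads are 22 mm wide; open, the fingers measure 114 mm over their backs; the gripper's body (76 mm by 85 mm) begins 54 mm behind the grasp point. The pads swing forward as they close: fully open they stand 13 mm farther back than shut.
Start: joints at [-74.679, 7.471, 85.268, -0, 87.261, -4.893], TCP at [207.336, -563.043, 231.292] pointing down, gripper open.
Joint ranges: [-169.43, 169.43], [-51.17, 129.36], [1.28, 143.12], [-76.62, 256.62], [0, 156.53], [-152.29, 152.29]. Speed limits (degrees/s): [136.94, 136.94, 159.86, 180, 180, 180].

### API

Orientations are given as [roll, pitch, yaw] about the fixed x, y, z axes, in that order (R = Rz(yaw) Ry(pitch) Rx(roll)).
In Python, from bench import sensors, viewer, job gives the robot as it stands.
- The arm moves only by the shell command python3 -m pendant 'ROWS' [FORCE]. ROWS is JSON, one flat list of numbers, 5 for each row, row after row: the shift along the world's x, y, z in mm, then the turn about the world's z in rad, then the finger opening in mm, from 0 to 85.4. In form: [x, y, z, twist, hand, x, y, z, twist, hand, ...]. A call has 1 to 12 rows; each row shifts and turns the pose as measured when the row begins; what a row does not reach is not made up. A row lasts 1/12 s, in which the tool goes at most 41.7 mm and 7.16 degrees, less where a joint would pass 70% of its speed; a pose out of reach is approached as far as the arm can. A call with a gripper value outside its range is refused whole. The fingers move at their own pace and stop on an object; FORCE is the grip in N (left out, the last holds). Time passes only in rows, so rows that do not move let the fingers close. It gives the time, the measured TCP pose, the force and the opening at its end, in the units of the state.
- sensors.sense(): the state, without advancing time (a new reading comes with each control period).
- viewer.snapshot(name): name is "side" or "top" or "wrist"; returns a dict with "frame" (400x640x3 uint8, blue, green, red), "z_map" (400x640 float32, mm along the optical axis (not along the pixel's ray), 0 where there is no reading), "fx", "fy", "cx", "cy" (pixels), "view" (4x4, takes a point from world to camera coordinates). Camera axes: x right, y down, z forward; pixel columns grow to the right and rows downward; lengths in mm; the calibration is good to about 2 mm. A picture is of the moment at which its call begins.
- job.hand_in(): hands the job in, once; it reports no verdict.
The state is a dict: "time": time; "joint_pos": joint angles; "qd": joint speeds; "joint_efforts": joint torques, N m; "tool_pos": TCP position; "tcp_rot": TCP orientation; "ft_force": force on the tool from outside, world axes, zero at the start; "wrist_torque": the same for the moment, N m; "finger_gap": finger opening in mm.
Only numpy, scipy, OpenCV 4.12 (cv2) and the standard library are available. Lean on these libraries where they do the work, as an engineer would, in place of code of your own. Each camera call takes 0.05 s, during which the arm holds its last target.

## Working session

There is one attempt and no reset: what is moved stays moved. The work goes in short steps, Python scripts to look and compute and a shell command to move; the robot and the scene stay as the last step left them, time stands still between calls to the robot, and variables do not carry over. Pictures are saved under pics/ and viewed, and the job is handed in when it is done.

```bash
ls; mkdir -p pics
python3 - <<'E'
from bench import sensors, viewer
import cv2
for n in ("top","side"):
    s=viewer.snapshot(n); cv2.imwrite(f"pics/{n}0.png",s["frame"])
    import numpy as np
    print(n,s["fx"],s["cx"],s["cy"]); print(np.round(s["view"],3))
    np.savez(f"{n}0.npz",**s)
print(sensors.sense())
E
```

```text
pics
top 447.2435852355578 315.13994676571025 197.4557563903089
[[-1.300000e-02 -1.000000e+00  1.400000e-02  8.276000e+00]
 [-9.980000e-01  1.200000e-02 -6.900000e-02  6.229970e+02]
 [ 6.900000e-02 -1.500000e-02 -9.970000e-01  1.133649e+03]
 [ 0.000000e+00  0.000000e+00  0.000000e+00  1.000000e+00]]
side 515.015296635955 315.6679543121592 199.83060735890888
[[-9.86000e-01 -1.68000e-01 -1.80000e-02  5.97028e+02]
 [-1.14000e-01  7.37000e-01 -6.66000e-01  1.02833e+02]
 [ 1.26000e-01 -6.55000e-01 -7.45000e-01  9.48667e+02]
 [ 0.00000e+00  0.00000e+00  0.00000e+00  1.00000e+00]]
{'time': 0.1, 'joint_pos': array([-7.46799692e+01,  7.51040831e+00,  8.53250280e+01, -9.49563125e-04,
        8.72619431e+01, -4.89361644e+00]), 'qd': array([ 0.04831386, -0.08749846, -0.17772271, -0.07631502, -0.11445626,
        0.13451092]), 'joint_efforts': array([ 1.34579084e-03, -5.70950031e+01, -5.01942551e+01, -1.65401157e-04,
        8.15635838e-03,  1.11053430e-05]), 'tool_pos': array([ 207.1872987 , -562.54805244,  230.33416641]), 'tcp_rot': array([-1.79902895e+02, -7.36209394e-03,  2.02136872e+01]), 'ft_force': array([-0.61505948,  0.17978838,  0.20312942]), 'wrist_torque': array([-0.02447867, -0.02085462, -0.02421779]), 'finger_gap': 85.3345638086172}
```

View pics/top0.png

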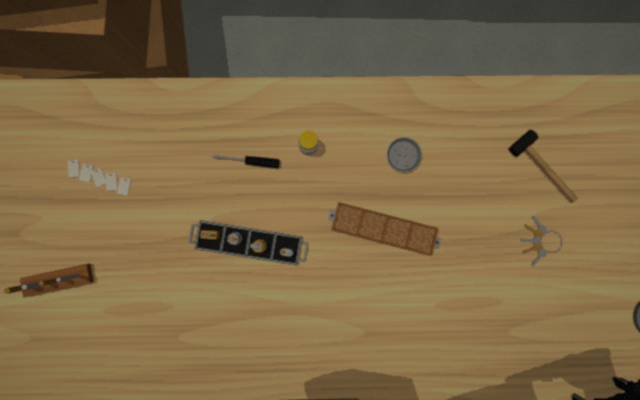

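View pics/side0.png

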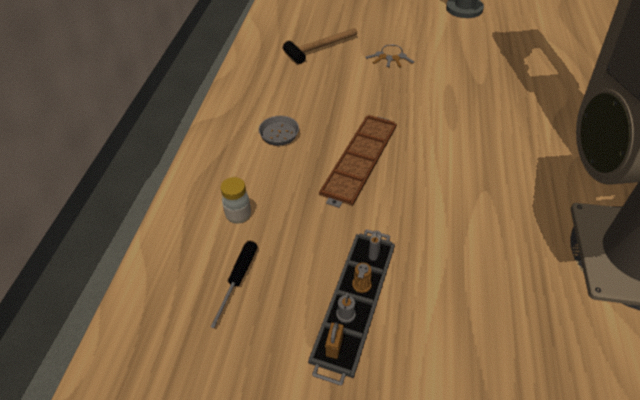

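The tray is on the left, at about (250,242) in the top view. From the left it holds the padlock (209,234), rim (235,238), mortise (259,246) and oval (287,252). The rack is on the right at about (385,229), and the jar is at (308,142). Next I'll enlarge both.

Run:
```python
import numpy as np,cv2
s=np.load("top0.npz"); f=s["frame"]
a=cv2.resize(f[205:275,180:315],None,fx=5.9,fy=5.9,interpolation=cv2.INTER_CUBIC); cv2.imwrite("pics/c1.png",np.clip(a*1.6,0,255).astype(np.uint8))
a=cv2.resize(f[190:265,320:450],None,fx=6,fy=6,interpolation=cv2.INTER_CUBIC); cv2.imwrite("pics/c2.png",np.clip(a*1.6,0,255).astype(np.uint8))
```

```text
(no output)
```

View pics/c1.png

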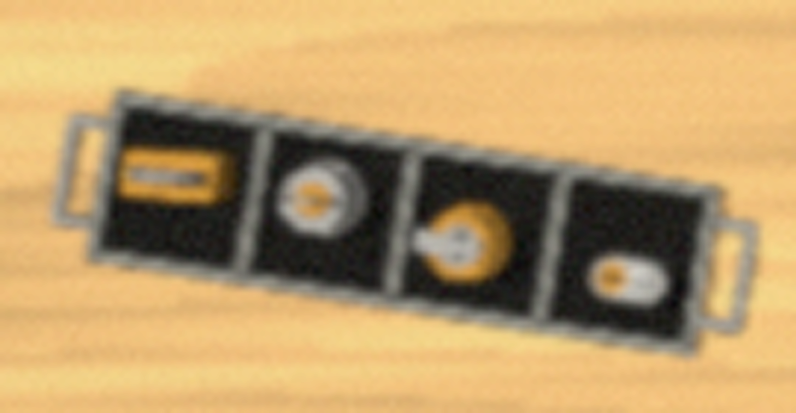

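View pics/c2.png

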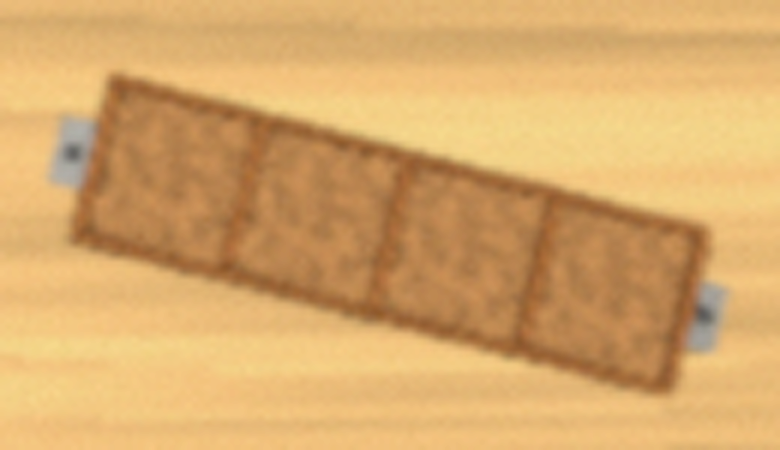

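```bash
cat > h.py <<'E'
import numpy as np,cv2
from scipy.optimize import least_squares
def pix2w(s,u,v,z):
    V=s["view"];R=V[:3,:3];t=V[:3,3];c=-R.T@t
    d=R.T@np.array([(u-s["cx"])/s["fx"],(v-s["cy"])/s["fy"],1.0]); return c+d*(z-c[2])/d[2]
def w2pix(s,p):
    q=s["view"][:3,:3]@np.asarray(p)+s["view"][:3,3]; return np.array([s["fx"]*q[0]/q[2]+s["cx"],s["fy"]*q[1]/q[2]+s["cy"]])
def cloud(s):
    z=s["z_map"];v,u=np.indices(z.shape);q=np.stack([(u-s["cx"])/s["fx"]*z,(v-s["cy"])/s["fy"]*z,z],-1)
    R=s["view"][:3,:3]; w=(q-s["view"][:3,3])@R; w[z<=0]=np.nan; return w
def rect(x,y,yaw):
    c,s=np.cos(yaw),np.sin(yaw)
    return np.array([[x+c*a-s*b,y+s*a+c*b,14] for a,b in((38,135),(38,-135),(-38,-135),(-38,135))])
E
python3 - <<'E'
from h import *
s=dict(np.load("top0.npz"))
T=np.array([[118,92],[718,187],[692,350],[92,262]])/5.9+[180,205]-.4
K=np.array([[112,73],[708,230],[672,392],[72,240]])/6+[320,190]-.4
for n,P in(("tray",T),("rack",K)):
    m=pix2w(s,*P.mean(0),14)
    r=least_squares(lambda q:np.concatenate([w2pix(s,a)-b for a,b in zip(rect(q[0],q[1],q[2]),P)]),[m[0],m[1],-.2])
    x,y,a=r.x;print(n,np.round(r.x,3),np.abs(r.fun).max().round(2))
    for k in(99,33,-33,-99):print("  ",np.round([x-np.sin(a)*k,y+np.cos(a)*k],1))
w=cloud(s)
for n,(u0,u1,v0,v1),zl in(("padlock",(198,224,225,246),38),("rim",(224,246,225,252),25),("mort",(247,271,230,260),45),("oval",(275,300,240,265),38)):
    p=w[v0:v1,u0:u1].reshape(-1,3);p=p[p[:,2]>zl];
    c,(a,b),g=cv2.minAreaRect(p[:,:2].astype(np.float32)); print(n,len(p),np.round([*p.mean(0),*c,a,b,g],1),np.round(np.percentile(p[:,2],[5,50,95]),1))
print(np.round(pix2w(s,308.5,142,85),0))
E
```

```text
tray [ 5.09722e+02  1.74399e+02 -1.63000e-01] 1.26
   [525.8 272.1]
   [515.1 207. ]
   [504.4 141.8]
   [493.6  76.7]
rack [ 5.40768e+02 -1.78863e+02 -2.64000e-01] 0.98
   [566.6 -83.3]
   [ 549.4 -147. ]
   [ 532.2 -210.7]
   [ 515.  -274.4]
padlock 139 [532.  267.3  51.1 531.7 268.4  40.8  20.6  84.6] [43.7 48.7 69.4]
rim 107 [5.212e+02 2.067e+02 4.650e+01 5.219e+02 2.075e+02 2.500e+01 2.670e+01
 3.000e-01] [32.6 46.5 56.2]
mort 112 [501.1 146.   56.1 501.5 146.1  29.2  26.6  43.7] [49.9 56.3 60.8]
oval 80 [486.   74.2  55.8 485.6  74.1  28.6  16.9  79.7] [48.9 56.8 59.4]
[756.  16.  85.]
```

Fitted tray: (510,174), yaw −0.163. Fitted rack: (541,−179), yaw −0.264. From the depth cloud the padlock is at (532,268) and the oval at (486,74). I'll move over the padlock first.

```bash
python3 -m pendant '[20,26,0,0.09,85,20,26,0,0.09,85,20,26,0,0.09,85,20,26,0,0.09,85,20,26,0,0.09,85,20,26,0,0.09,85,20,26,0,0.09,85,20,26,0,0.09,85,20,26,0,0.09,85,20,26,0,0.09,85,20,26,0,0.09,85,20,26,0,0.09,85]' 40
python3 -m pendant '[8,40,0,0,85,8,40,0,0,85,8,40,0,0,85,8,40,0,0,85,8,40,0,0,85,8,40,0,0,85,8,40,0,0,85,8,40,0,0,85,8,40,0,0,85,8,40,0,0,85,8,40,0,0,85,8,40,0,0,85]'
```

```text
time: 1.1
tool_pos: [447.7, -237.4, 223.3]
tcp_rot: [-179.4, -0.1, 84.2]
ft_force: [0.2, -0.3, -0.1]
finger_gap: 84.9
time: 2.1
tool_pos: [540.2, 254.2, 218.7]
tcp_rot: [-179.1, -0.0, 84.5]
ft_force: [0.4, -0.4, 0.8]
finger_gap: 84.8
```

```bash
python3 -m pendant '[-8,13,-20,0,85,0,0,-20,0,85,0,0,0,0,85,0,0,0,0,85]'
cat >> h.py <<'E'
def wr(n):
    from bench import viewer
    s=viewer.snapshot("wrist");np.savez(n+".npz",**s);cv2.imwrite(f"pics/{n}.png",s["frame"]);return s
E
python3 - <<'E'
from h import *
s=wr("w1")
w=cloud(s)
np.set_printoptions(suppress=True)
for lo,x0,y0 in((40,532,268),(40,521,207),(40,502,146),(40,486,74)):
    m=(abs(w[...,0]-x0)<32)&(abs(w[...,1]-y0)<30)&(w[...,2]>lo)&(w[...,2]<75); p=w[m]
    if len(p)<20: print("few",len(p));continue
    c,(a,b),g=cv2.minAreaRect(p[:,:2].astype(np.float32));print(len(p),np.round([*p.mean(0),*c,a,b,g],1))
E
```

```text
time: 2.43
tool_pos: [530.6, 277.7, 176.0]
tcp_rot: [-179.0, -0.1, 85.1]
ft_force: [-0.1, 0.2, 1.0]
finger_gap: 85.2
1164 [530.4 271.1  51.4 530.4 268.5  40.7  19.8  85. ]
771 [519.3 209.3  46.8 519.3 207.6  27.2  26.5  86.7]
891 [499.8 149.3  53.3 500.  146.1  31.4  27.9  45.8]
few 0
```

View pics/w1.png

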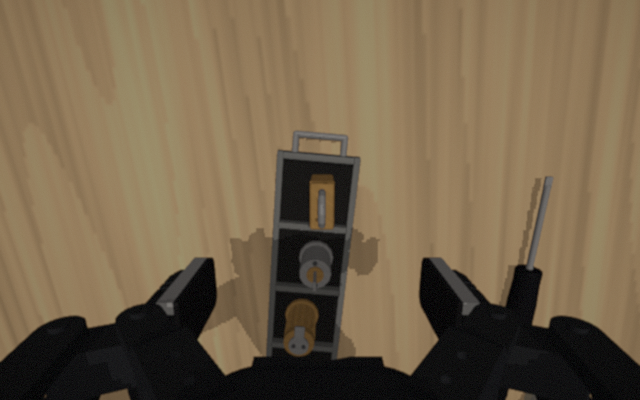

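The wrist camera agrees: padlock at (530.5,268.5), yaw −5°, with tool yaw 85.1. It appears at pixel (321,202), in the left-end place. I'm descending now.

```bash
python3 -m pendant '[0,-9,-20,0,85,0,0,-25,0,85,0,0,-25,0,85,0,0,-25,0,85,0,0,-20,0,85,0,0,-15,0,85,0,0,0,0,85,0,0,0,0,85]'
```

```text
time: 3.15
tool_pos: [538.2, 261.7, 53.9]
tcp_rot: [-179.8, -0.4, 84.5]
ft_force: [0.7, 0.4, 1.2]
finger_gap: 84.8
```

```bash
python3 -m pendant '[-7,7,-4,0,85,0,0,0,0,85,0,0,0,0,85]'; python3 -m pendant '[0,0,-10,0,85,0,0,-10,0,85,0,0,0,0,85,0,0,0,0,85]'
```

```text
time: 3.4
tool_pos: [533.5, 269.0, 54.3]
tcp_rot: [179.9, -0.6, 84.3]
ft_force: [-0.2, 0.1, 0.2]
finger_gap: 85.2
time: 3.73
tool_pos: [535.4, 270.4, 35.8]
tcp_rot: [179.6, -0.7, 84.4]
ft_force: [-0.4, -0.9, -0.1]
finger_gap: 85.1
```

```bash
python3 -m pendant '[-4,-2,-10,0,85,-1,0,-6,0,85,0,0,0,0,85]'; python3 -m pendant '[0,0,0,0,60,0,0,0,0,40,0,0,0,0,30]'
```

```text
time: 3.98
tool_pos: [529.8, 268.1, 18.0]
tcp_rot: [179.7, -0.7, 84.4]
ft_force: [-0.6, -0.0, 0.3]
finger_gap: 85.0
time: 4.23
tool_pos: [528.7, 267.7, 16.6]
tcp_rot: [179.8, -0.6, 84.4]
ft_force: [0.7, 0.2, -0.3]
finger_gap: 51.1
```

```bash
python3 -m pendant '[1,0,2,0,10,0,0,0,0,10,0,0,0,0,10,0,0,0,0,10,0,0,0,0,10,0,0,0,0,10]' 50
```

```text
time: 4.73
tool_pos: [530.5, 267.9, 19.7]
tcp_rot: [179.7, -0.7, 84.4]
ft_force: [0.7, 1.1, -1.8]
finger_gap: 19.6
```

```bash
python3 -m pendant '[0,0,8,0,10,0,0,12,0,10,0,0,20,0,10,0,0,20,0,10,0,0,20,0,10,0,0,20,0,10,0,0,10,0,10,0,0,0,0,10]'; python3 -m pendant '[4,-30,0,-0.016,10,4,-32,0,-0.016,10,4,-32,0,-0.016,10,4,-32,0,-0.016,10,4,-32,0,-0.016,10,4,-32,0,-0.016,10,4,-32,0,-0.016,10,4,-32,0,-0.016,10,4,-32,0,-0.016,10,4,-32,0,-0.016,10,0,-15,0,0,10,0,0,0,0,10]'
```

```text
time: 5.4
tool_pos: [528.1, 266.9, 138.7]
tcp_rot: [179.8, -0.6, 84.4]
ft_force: [-1.0, 0.8, -1.3]
finger_gap: 19.1
time: 6.4
tool_pos: [563.5, -78.7, 133.5]
tcp_rot: [-180.0, -0.7, 75.1]
ft_force: [-0.2, -0.6, -1.6]
finger_gap: 19.1
```

Run:
```python
from h import *
from bench import viewer,sensors
s=wr("w2"); t=viewer.snapshot("top"); cv2.imwrite("pics/t2.png",cv2.resize(t["frame"][150:300,180:460],None,fx=2.8,fy=2.8))
print(sensors.sense()["tool_pos"])
for k in(99,33,-33,-99,135,-135):
    a=-.264; 
    for b in(-38,38) : 
        p=[540.8-np.sin(a)*k+b*np.cos(a),-178.9+np.cos(a)*k+b*np.sin(a),10];print(k,b,w2pix(s,p).round())
```

```text
[563.43253078 -75.92903127 133.40639725]
99 -38 [276. 203.]
99 38 [371. 203.]
33 -38 [278. 278.]
33 38 [367. 278.]
-33 -38 [280. 344.]
-33 38 [364. 345.]
-99 -38 [282. 404.]
-99 38 [362. 405.]
135 -38 [275. 158.]
135 38 [373. 158.]
-135 -38 [283. 435.]
-135 38 [360. 435.]
```

View pics/w2.png

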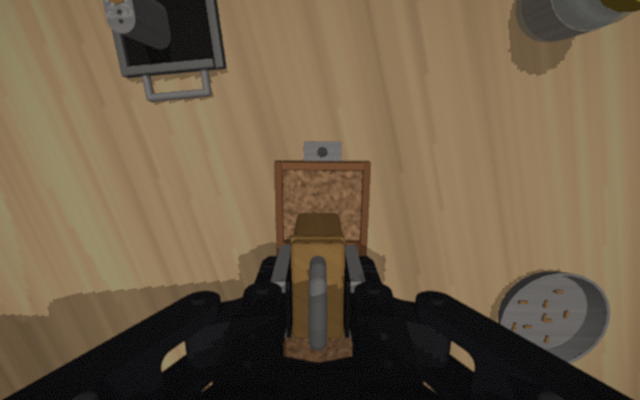

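View pics/t2.png

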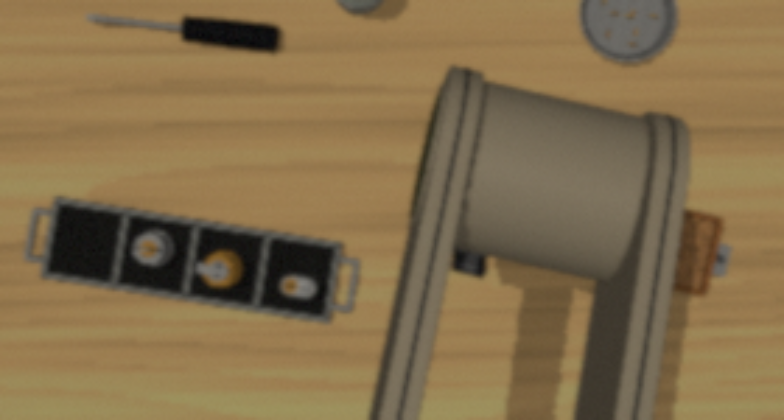

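The wrist view shows the rack's first place centred under the padlock, with its end at row 162 and divider at row 242. That is within about 3 mm of my fit, shifted slightly to −y. Target is (566,−85).

```bash
python3 -m pendant '[3,-8,-20,0,10,0,0,-22,0,10,0,0,-22,0,10,0,0,-16,0,10,0,0,0,0,10,0,0,0,0,10]'
```

```text
time: 7.0
tool_pos: [566.7, -75.7, 50.8]
tcp_rot: [180.0, -0.9, 75.6]
ft_force: [0.7, 0.2, -1.2]
finger_gap: 19.1
```

```bash
python3 -m pendant '[0,-9,-4,0,10,0,0,0,0,10,0,0,-10,0,10,0,0,-6,0,10,0,0,0,0,10]'
```

```text
time: 7.42
tool_pos: [569.6, -84.0, 33.5]
tcp_rot: [179.7, -0.9, 75.8]
ft_force: [-0.1, -0.4, -2.0]
finger_gap: 19.6
```

```bash
python3 -m pendant '[-3,-1,-6,0,10,0,0,-3,0,10,0,0,0,0,10]';python3 -m pendant '[0,0,-3,0,10,0,0,0,0,10]'
```

```text
time: 7.67
tool_pos: [566.7, -85.3, 24.0]
tcp_rot: [179.6, -1.0, 75.8]
ft_force: [0.7, 0.1, -1.6]
finger_gap: 19.0
time: 7.83
tool_pos: [566.5, -85.4, 20.6]
tcp_rot: [179.6, -1.0, 75.7]
ft_force: [-0.5, -0.2, -2.4]
finger_gap: 19.3
```

Foot is nearly on the floor (≤1 mm). I'm opening the fingers.

```bash
python3 -m pendant '[0,0,-0.5,0,25,0,0,0,0,35,0,0,0,0,50,0,0,0,0,70,0,0,0,0,85,0,0,0,0,85,0,0,0,0,85]'; python3 -m pendant '[0,0,10,0,85,0,0,20,0,85,0,0,25,0,85,0,0,25,0,85,0,0,20,0,85,0,0,0,0,85]'
```

```text
time: 8.42
tool_pos: [568.6, -85.8, 22.2]
tcp_rot: [179.4, -1.0, 75.7]
ft_force: [-0.1, -0.1, 0.2]
finger_gap: 84.9
time: 8.92
tool_pos: [565.8, -85.1, 127.6]
tcp_rot: [179.7, -1.0, 75.7]
ft_force: [0.9, -0.7, 1.3]
finger_gap: 84.9
```

```bash
python3 -m pendant '[-4,28,2,0.009,85,-4,29,2,0.009,85,-4,29,2,0.009,85,-4,29,2,0.009,85,-5,29,2,0.009,85,-5,29,2,0.009,85,-5,29,2,0.009,85,-5,29,2,0.009,85,-5,29,2,0.009,85,-5,29,2,0.009,85,0,0,0,0,85,0,0,0,0,85]'
python3 - <<'E'
from h import *
s=wr("w3");w=cloud(s)
for lo,x0,y0 in((40,521,207),(40,502,146)):
    m=(abs(w[...,0]-x0)<32)&(abs(w[...,1]-y0)<30)&(w[...,2]>lo)&(w[...,2]<75); p=w[m]
    if len(p)<20: print("few",len(p));continue
    c,(a,b),g=cv2.minAreaRect(p[:,:2].astype(np.float32));print(len(p),np.round([*p.mean(0),*c,a,b,g],1))
E
```

```text
time: 9.92
tool_pos: [517.3, 214.6, 156.2]
tcp_rot: [179.1, -1.0, 80.9]
ft_force: [0.2, 0.7, -0.0]
finger_gap: 85.2
995 [519.1 208.5  46.8 519.  207.5  27.3  27.   86.3]
1092 [499.6 148.3  54.1 498.2 146.6  27.9  30.7  27.9]
```

View pics/w3.png

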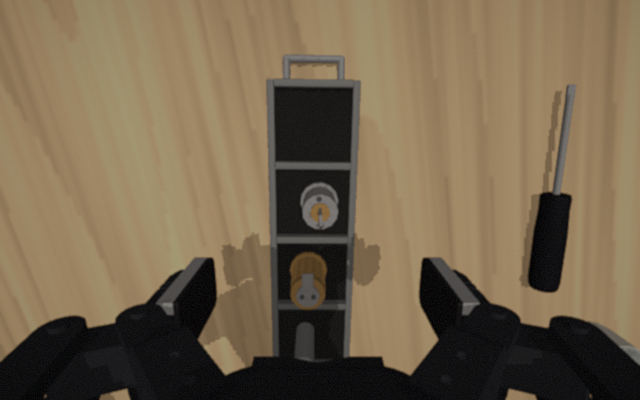

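The padlock's place is now empty, around (315,125). The rim is at (320,207) in the second place, at world (519,207.5). Descending.

```bash
python3 -m pendant '[0,-4,-20,0,85,0,0,-25,0,85,0,0,-25,0,85,0,0,-20,0,85,0,0,0,0,85,0,0,0,0,85]'
```

```text
time: 10.47
tool_pos: [520.0, 204.3, 65.7]
tcp_rot: [178.8, -1.1, 80.5]
ft_force: [-0.0, 0.0, 1.6]
finger_gap: 85.3
```

```bash
python3 -m pendant '[-1,3,-10,0,85,0,0,-15,0,85,0,0,-10,0,85,0,0,-6,0,85,0,0,0,0,85]'
```

```text
time: 10.88
tool_pos: [522.9, 206.5, 27.4]
tcp_rot: [178.4, -1.2, 80.4]
ft_force: [-0.7, 1.2, -1.0]
finger_gap: 85.4
```

```bash
python3 -m pendant '[-3,1,-7,0,85,0,0,0,0,70,0,0,0,0,50,0,0,0,0,35,0,0,0,0,32]'; python3 -m pendant '[0,0,0,0,15,0,0,0,0,15,0,0,0,0,15,0,0,0,0,15,0,0,0,0,15]'
```

```text
time: 11.3
tool_pos: [521.0, 208.3, 22.0]
tcp_rot: [178.3, -1.3, 80.4]
ft_force: [-1.1, -0.4, 0.1]
finger_gap: 38.1
time: 11.72
tool_pos: [521.5, 208.5, 23.0]
tcp_rot: [178.2, -1.4, 80.4]
ft_force: [1.0, 0.3, -1.7]
finger_gap: 26.0
```

```bash
python3 -m pendant '[0,0,0,0,15,0,0,0,0,15]'; python3 -c "
from h import *
s=wr('w4');cv2.imwrite('pics/w4c.png',cv2.resize(s['frame'][200:400,180:460],None,fx=2.8,fy=2.8))"
```

```text
time: 11.88
tool_pos: [521.3, 208.4, 22.7]
tcp_rot: [178.2, -1.3, 80.4]
ft_force: [0.6, 0.7, -0.2]
finger_gap: 26.2
```

View pics/w4c.png

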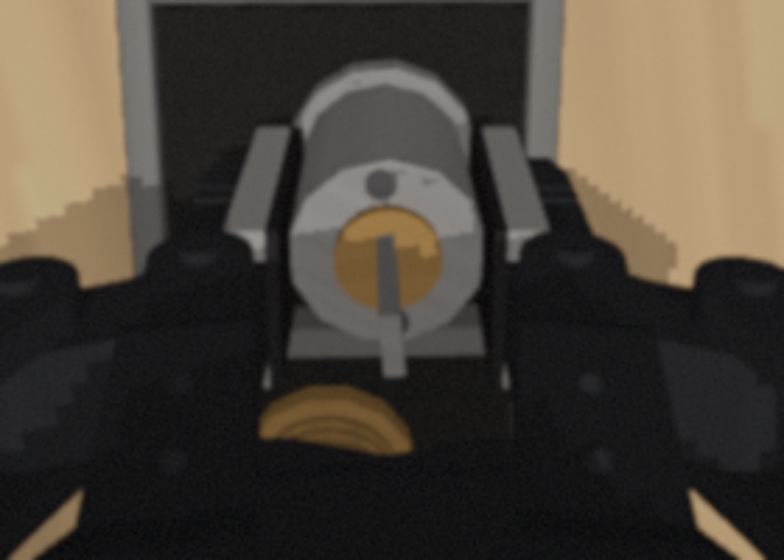

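The rim is held squarely: its barrel is faceted, which explains the 26 mm gap. Lifting and carrying it to place 2, (549,−149).

```bash
python3 -m pendant '[0,0,6,0,15,0,0,12,0,15,0,0,20,0,15,0,0,20,0,15,0,0,20,0,15,0,0,20,0,15,0,0,10,0,15,0,0,0,0,15]'; python3 -m pendant '[3,-30,0,-0.01,15,3,-33,0,-0.01,15,3,-33,0,-0.01,15,3,-33,0,-0.01,15,3,-33,0,-0.01,15,3,-33,0,-0.01,15,3,-33,0,-0.01,15,3,-33,0,-0.01,15,3,-33,0,-0.01,15,3,-33,0,-0.01,15,0,-20,0,0,15,0,0,0,0,15]'
```

```text
time: 12.6
tool_pos: [519.3, 207.8, 139.8]
tcp_rot: [178.3, -1.3, 80.4]
ft_force: [1.1, 0.4, -0.4]
finger_gap: 26.4
time: 13.6
tool_pos: [544.5, -152.2, 134.6]
tcp_rot: [178.5, -1.4, 74.7]
ft_force: [-0.1, 0.2, -2.0]
finger_gap: 26.3
```

```bash
python3 -m pendant '[3,0,-20,0,15,0,0,-22,0,15,0,0,-22,0,15,0,0,-12,0,15,0,0,0,0,15,0,0,0,0,15]'; python3 -c "
from h import *
s=wr('w5')"
```

```text
time: 14.1
tool_pos: [545.7, -152.4, 53.4]
tcp_rot: [178.6, -1.5, 74.5]
ft_force: [0.8, 0.2, -0.8]
finger_gap: 26.3
```

View pics/w5.png

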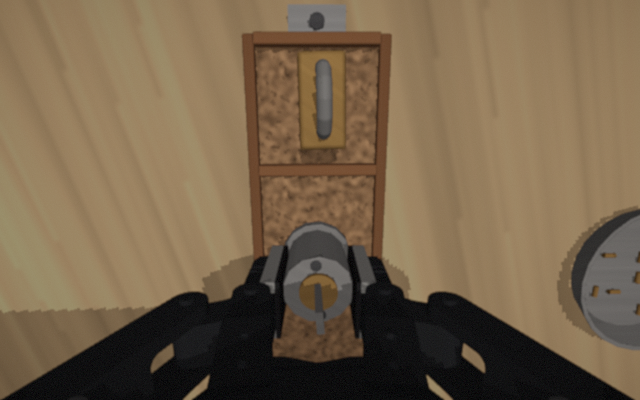

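The padlock stands upright and centred in place 1, around (323,100), and the rim hangs over place 2. Lowering.

```bash
python3 -m pendant '[2,3,-10,0,15,0,0,-8,0,15,0,0,-4,0,15,0,0,0,0,15]'
```

```text
time: 14.48
tool_pos: [550.8, -149.0, 33.5]
tcp_rot: [178.3, -1.4, 74.6]
ft_force: [-0.2, -0.3, -1.3]
finger_gap: 26.9
```

```bash
python3 -m pendant '[-2,0,-5,0,15,0,0,-4,0,15,0,0,0,0,15]'
```

```text
time: 14.73
tool_pos: [549.3, -149.2, 24.4]
tcp_rot: [178.2, -1.4, 74.6]
ft_force: [0.7, -0.0, -2.4]
finger_gap: 26.3
```

```bash
python3 -m pendant '[0,0,-1.5,0,15,0,0,0,0,15]'; python3 -m pendant '[0,0,0,0,32,0,0,0,0,40,0,0,0,0,55,0,0,0,0,75,0,0,0,0,85,0,0,0,0,85,0,0,0,0,85]'; python3 -m pendant '[0,0,10,0,85,0,0,20,0,85,0,0,25,0,85,0,0,25,0,85,0,0,25,0,85,0,0,0,0,85]'
```

```text
time: 14.9
tool_pos: [549.4, -149.4, 22.9]
tcp_rot: [178.2, -1.4, 74.6]
ft_force: [-0.3, 0.2, -2.0]
finger_gap: 26.0
time: 15.48
tool_pos: [551.0, -150.2, 24.9]
tcp_rot: [178.0, -1.4, 74.6]
ft_force: [0.1, -0.6, -0.4]
finger_gap: 85.0
time: 15.98
tool_pos: [548.0, -149.0, 135.1]
tcp_rot: [178.3, -1.4, 74.5]
ft_force: [0.3, -0.7, 0.3]
finger_gap: 84.8
```

```bash
python3 -m pendant '[-5,28,1,0.01,85,-5,29,1,0.01,85,-5,29,1,0.01,85,-5,29,1,0.01,85,-5,29,1,0.01,85,-5,29,1,0.01,85,-5,29,1,0.01,85,-5,29,1,0.01,85,-5,29,1,0.01,85,-5,29,1,0.01,85,0,0,0,0,85,0,0,0,0,85]'
python3 - <<'E'
from h import *
s=wr("w6");w=cloud(s)
for lo,x0,y0 in((40,500,146),(40,486,74)):
    m=(abs(w[...,0]-x0)<32)&(abs(w[...,1]-y0)<30)&(w[...,2]>lo)&(w[...,2]<75); p=w[m]
    if len(p)<20: print("few",len(p));continue
    c,(a,b),g=cv2.minAreaRect(p[:,:2].astype(np.float32));print(len(p),np.round([*p.mean(0),*c,a,b,g],1))
    m=m&(w[...,2]<52); p=w[m]; 
    if len(p)>10: print("  lo",p.mean(0).round(1),p.min(0).round(1),p.max(0).round(1))
E
```

```text
time: 16.98
tool_pos: [497.2, 150.2, 157.9]
tcp_rot: [177.3, -1.5, 80.4]
ft_force: [1.0, 0.5, -0.1]
finger_gap: 85.0
1182 [499.  147.1  54.9 498.4 146.2  27.7  31.1  27.3]
  lo [496.5 152.4  46.9] [484.6 131.5  40.1] [512.8 158.3  52. ]
821 [484.2  76.8  54.  484.   74.   31.5  16.1  79.7]
  lo [485.9  87.4  46.1] [477.7  81.2  40.1] [493.5  89.8  52. ]
```

View pics/w6.png

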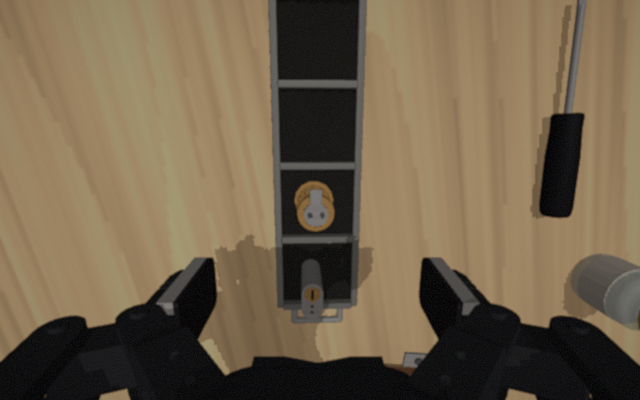

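The mortise is at (315,205) in the third place, world about (498.7,145). The oval is at (311,290), world (484,74), yaw −10°. Descending on the mortise.

```bash
python3 -m pendant '[0,-3,-20,0,85,0,0,-25,0,85,0,0,-25,0,85,0,0,-20,0,85,0,0,0,0,85,0,0,0,0,85]'
```

```text
time: 17.53
tool_pos: [500.6, 141.2, 68.7]
tcp_rot: [176.9, -1.6, 80.0]
ft_force: [0.5, -0.4, -0.3]
finger_gap: 84.9
```

```bash
python3 -m pendant '[-2,4,-12,0,85,-1,0,-15,0,85,-1,0,-10,0,85,0,0,-8,0,85,0,0,0,0,85]'
```

```text
time: 17.95
tool_pos: [500.4, 144.2, 26.0]
tcp_rot: [176.5, -1.7, 79.8]
ft_force: [0.2, 1.0, -0.2]
finger_gap: 85.0
```

```bash
python3 -m pendant '[-2,1,-8,0,85,0,0,0,0,70,0,0,0,0,50,0,0,0,0,35,0,0,0,0,33]'; python3 -m pendant '[0,0,0,0,15,0,0,0,0,15,0,0,0,0,15,0,0,0,0,15,0,0,0,0,15]'; python3 -c "
from h import *
s=wr('w7');cv2.imwrite('pics/w7c.png',cv2.resize(s['frame'][200:400,180:460],None,fx=2.8,fy=2.8))"
```

```text
time: 18.37
tool_pos: [499.6, 145.9, 19.0]
tcp_rot: [176.4, -1.8, 79.8]
ft_force: [0.0, 0.7, 0.1]
finger_gap: 38.5
time: 18.78
tool_pos: [500.0, 146.0, 19.8]
tcp_rot: [176.3, -1.8, 79.8]
ft_force: [-0.1, 0.5, -0.8]
finger_gap: 26.2
```

View pics/w7c.png

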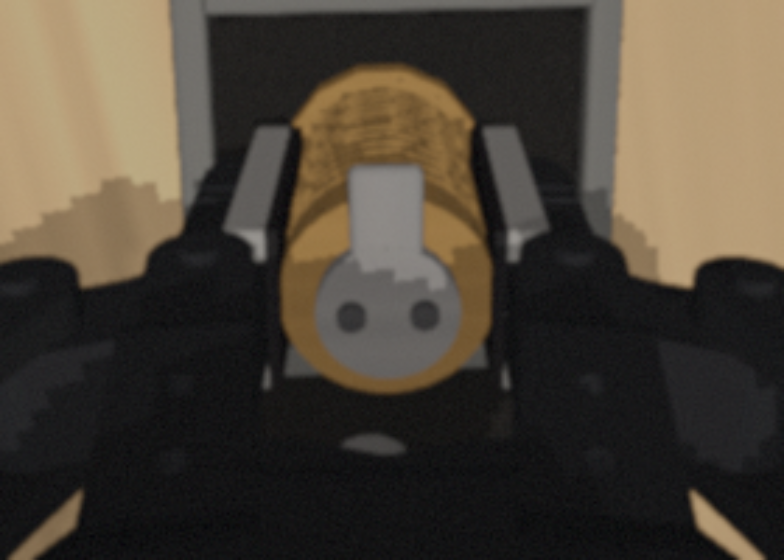

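The mortise is centred between the pads. Carrying it to place 3, (532,−212).

```bash
python3 -m pendant '[0,0,6,0,15,0,0,12,0,15,0,0,20,0,15,0,0,20,0,15,0,0,20,0,15,0,0,20,0,15,0,0,10,0,15,0,0,0,0,15]'; python3 -m pendant '[3,-30,0,-0.009,15,3,-33,0,-0.009,15,3,-33,0,-0.009,15,3,-33,0,-0.009,15,3,-33,0,-0.009,15,3,-33,0,-0.009,15,3,-33,0,-0.009,15,3,-33,0,-0.009,15,3,-33,0,-0.009,15,3,-33,0,-0.009,15,0,-20,0,0,15,0,0,0,0,15]'
```

```text
time: 19.5
tool_pos: [497.2, 145.4, 136.2]
tcp_rot: [176.5, -1.7, 79.8]
ft_force: [0.4, 0.2, -1.2]
finger_gap: 26.6
time: 20.5
tool_pos: [522.1, -214.6, 130.2]
tcp_rot: [176.7, -1.9, 74.7]
ft_force: [0.2, 0.6, -2.3]
finger_gap: 26.5
```

```bash
python3 -m pendant '[4,0,-20,0,15,0,0,-22,0,15,0,0,-22,0,15,0,0,-12,0,15,0,0,0,0,15,0,0,0,0,15]'; python3 -c "
from h import *
s=wr('w8')"
```

```text
time: 21.0
tool_pos: [523.9, -214.4, 48.3]
tcp_rot: [176.9, -2.0, 74.5]
ft_force: [0.5, 0.7, -1.4]
finger_gap: 26.2
```

View pics/w8.png

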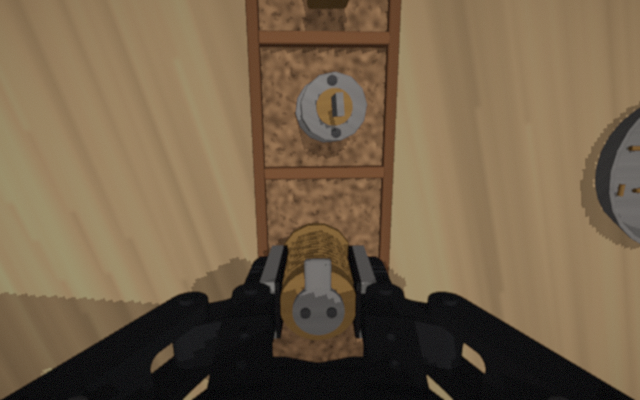

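The rim stands upright in place 2, around (332,107). The mortise is over place 3 and needs about +8 mm in x.

```bash
python3 -m pendant '[6,2,-8,0,15,0,0,-6,0,15,0,0,-2,0,15,0,0,0,0,15]'
```

```text
time: 21.38
tool_pos: [533.4, -212.5, 35.0]
tcp_rot: [176.6, -1.9, 74.6]
ft_force: [-0.2, 0.3, -1.1]
finger_gap: 26.5
```

```bash
python3 -m pendant '[-2,0,-8,0,15,0,0,-4.5,0,15,0,0,0,0,15]'
```

```text
time: 21.63
tool_pos: [532.3, -213.0, 22.7]
tcp_rot: [176.4, -1.9, 74.6]
ft_force: [-0.2, 0.0, -2.3]
finger_gap: 26.0
```

```bash
python3 -m pendant '[0,0,-2.5,0,15,0,0,0,0,15]'; python3 -m pendant '[0,0,0,0,32,0,0,0,0,40,0,0,0,0,55,0,0,0,0,75,0,0,0,0,85,0,0,0,0,85,0,0,0,0,85]'; python3 -m pendant '[0,0,10,0,85,0,0,20,0,85,0,0,25,0,85,0,0,25,0,85,0,0,25,0,85,0,0,0,0,85]'
```

```text
time: 21.8
tool_pos: [532.4, -213.2, 20.0]
tcp_rot: [176.4, -1.9, 74.6]
ft_force: [0.0, -0.1, -2.1]
finger_gap: 26.3
time: 22.38
tool_pos: [533.9, -214.2, 22.0]
tcp_rot: [176.2, -1.8, 74.6]
ft_force: [0.1, -0.2, 0.5]
finger_gap: 84.9
time: 22.88
tool_pos: [531.1, -212.6, 132.2]
tcp_rot: [176.5, -1.9, 74.5]
ft_force: [1.2, -0.2, 1.0]
finger_gap: 85.0
```

```bash
python3 -m pendant '[-4,28,1,0.01,85,-4,29,1,0.01,85,-4,29,1,0.01,85,-4,29,1,0.01,85,-4,29,1,0.01,85,-5,29,1,0.01,85,-5,29,1,0.01,85,-5,29,1,0.01,85,-5,29,1,0.01,85,-5,28,1,0.01,85,0,0,0,0,85,0,0,0,0,85]'
python3 - <<'E'
from h import *
s=wr("w9");w=cloud(s)
for lo,x0,y0 in((50,484,74),):
    m=(abs(w[...,0]-x0)<32)&(abs(w[...,1]-y0)<30)&(w[...,2]>lo)&(w[...,2]<75); p=w[m]
    c,(a,b),g=cv2.minAreaRect(p[:,:2].astype(np.float32));print(len(p),np.round([*p.mean(0),*c,a,b,g],1))
E
```

```text
time: 23.88
tool_pos: [485.3, 84.9, 155.0]
tcp_rot: [175.5, -1.8, 80.4]
ft_force: [0.0, -0.1, 0.2]
finger_gap: 84.9
843 [483.6  74.5  55.4 483.6  73.9  31.3  16.5  79.5]
```

View pics/w9.png

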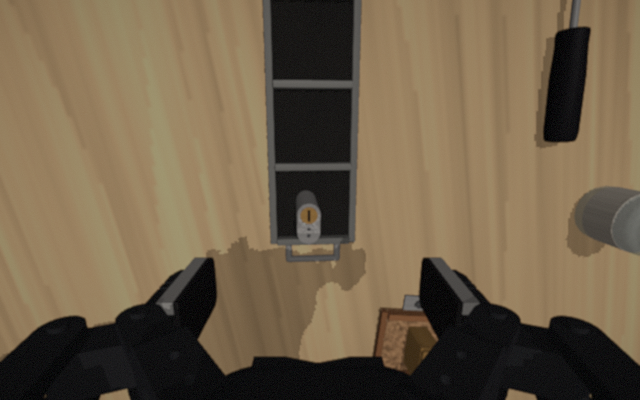

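Only the oval is left, at (308,218), world (483.6,74). The tool has drifted to a 4.5° tilt, which is acceptable. Descending.

```bash
python3 -m pendant '[-1,-9,-20,0,85,0,0,-25,0,85,0,0,-25,0,85,0,0,-20,0,85,0,0,0,0,85,0,0,0,0,85]'
```

```text
time: 24.43
tool_pos: [487.6, 69.6, 65.8]
tcp_rot: [175.1, -1.9, 80.0]
ft_force: [-0.1, 0.8, -0.3]
finger_gap: 85.0
```

```bash
python3 -m pendant '[-2,4,-12,0,85,-1,0,-15,0,85,-1,0,-8,0,85,0,0,-6,0,85,0,0,0,0,85]'
```

```text
time: 24.85
tool_pos: [487.2, 72.3, 27.2]
tcp_rot: [174.7, -1.9, 79.8]
ft_force: [0.5, 0.2, -0.4]
finger_gap: 84.9
```

```bash
python3 -m pendant '[-2,2,-7,0,85,0,0,0,0,70,0,0,0,0,50,0,0,0,0,35,0,0,0,0,25]'; python3 -m pendant '[0,0,0,0,8,0,0,0,0,8,0,0,0,0,8,0,0,0,0,8,0,0,0,0,8,0,0,0,0,8]'; python3 -c "
from h import *
s=wr('wa');cv2.imwrite('pics/wac.png',cv2.resize(s['frame'][200:400,180:460],None,fx=2.8,fy=2.8))"
```

```text
time: 25.27
tool_pos: [486.7, 74.9, 21.7]
tcp_rot: [174.5, -2.0, 79.8]
ft_force: [0.1, 0.3, -0.3]
finger_gap: 38.1
time: 25.77
tool_pos: [487.2, 74.9, 22.4]
tcp_rot: [174.5, -2.0, 79.8]
ft_force: [-0.2, -0.3, -0.2]
finger_gap: 16.4
```

View pics/wac.png

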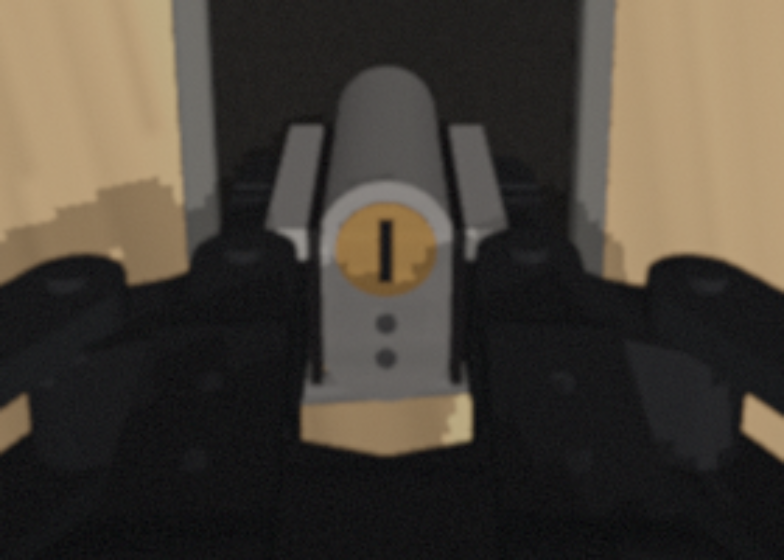

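The oval is gripped squarely across its flats (16.4 mm). Carrying it to place 4, (515,−276).

```bash
python3 -m pendant '[0,0,6,0,8,0,0,12,0,8,0,0,20,0,8,0,0,20,0,8,0,0,20,0,8,0,0,20,0,8,0,0,10,0,8,0,0,0,0,8]'; python3 -m pendant '[4,-30,0,-0.009,8,4,-32,0,-0.009,8,4,-32,0,-0.009,8,4,-32,0,-0.009,8,4,-32,0,-0.009,8,4,-32,0,-0.009,8,4,-32,0,-0.009,8,4,-32,0,-0.009,8,4,-32,0,-0.009,8,4,-32,0,-0.009,8,0,-20,0,0,8,0,0,0,0,8]'
```

```text
time: 26.48
tool_pos: [483.5, 74.7, 135.0]
tcp_rot: [174.8, -1.9, 79.8]
ft_force: [0.5, 0.8, -1.6]
finger_gap: 16.1
time: 27.48
tool_pos: [518.0, -275.7, 123.0]
tcp_rot: [175.3, -2.1, 74.7]
ft_force: [-0.4, 0.4, -1.8]
finger_gap: 16.4
```

```bash
python3 -m pendant '[0,0,-20,0,8,0,0,-22,0,8,0,0,-22,0,8,0,0,-10,0,8,0,0,0,0,8,0,0,0,0,8]'; python3 -c "
from h import *
s=wr('wb')"
```

```text
time: 27.98
tool_pos: [514.9, -274.7, 40.9]
tcp_rot: [175.6, -2.3, 74.5]
ft_force: [1.0, -0.4, 0.1]
finger_gap: 16.2
```

View pics/wb.png

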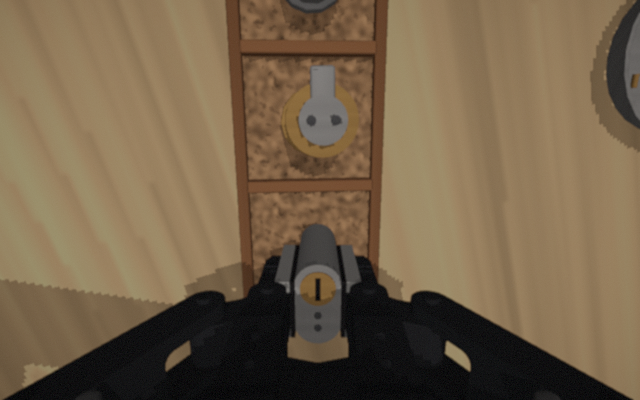

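The mortise is upright in place 3, around (321,120), and the oval is over place 4. Lowering.

```bash
python3 -m pendant '[0,-1,-5,0,8,0,0,-4,0,8,0,0,0,0,8]'
```

```text
time: 28.28
tool_pos: [517.0, -276.4, 34.7]
tcp_rot: [175.4, -2.2, 74.6]
ft_force: [-0.8, 0.2, -0.7]
finger_gap: 16.4
```

```bash
python3 -m pendant '[0,1,-6,0,8,0,0,-4,0,8,0,0,0,0,8]'
```

```text
time: 28.53
tool_pos: [518.5, -276.2, 25.9]
tcp_rot: [175.2, -2.1, 74.6]
ft_force: [0.2, -0.3, -1.7]
finger_gap: 16.3
```

```bash
python3 -m pendant '[-2,0,-2.5,0,8,0,0,0,0,8]'; python3 -m pendant '[0,0,-0.7,0,8,0,0,0,0,8]'
```

```text
time: 28.7
tool_pos: [516.4, -276.1, 23.2]
tcp_rot: [175.2, -2.1, 74.6]
ft_force: [-0.8, -0.2, -1.4]
finger_gap: 16.6
time: 28.87
tool_pos: [516.4, -276.3, 22.5]
tcp_rot: [175.1, -2.1, 74.6]
ft_force: [0.2, -0.5, -1.5]
finger_gap: 16.3
```

```bash
python3 -m pendant '[0,0,0,0,22,0,0,0,0,30,0,0,0,0,50,0,0,0,0,75,0,0,0,0,85,0,0,0,0,85,0,0,0,0,85]'; python3 -m pendant '[0,0,10,0,85,0,0,20,0,85,0,0,25,0,85,0,0,25,0,85,0,0,25,0,85,0,0,25,0,85,0,0,25,0,85]'; python3 -m pendant '[-15,-30,0,0,85,-15,-32,0,0,85,-15,-32,0,0,85,-15,-32,0,0,85,-15,-32,0,0,85,-15,-32,0,0,85,-10,-20,0,0,85,0,0,0,0,85,0,0,0,0,85]'
python3 - <<'E'
from h import *
from bench import viewer
for n in("top","side"):
    s=viewer.snapshot(n);np.savez(n+"9.npz",**s);cv2.imwrite(f"pics/{n}9.png",s["frame"])
s=np.load("top9.npz");w=cloud(s);a=-.264;d=w[...,:2]-[540.3,-180.5]
X=d@[np.cos(a),np.sin(a)];Y=d@[-np.sin(a),np.cos(a)]
for k in(99,33,-33,-99):
    m=(abs(X)<30)&(abs(Y-k)<28)&(w[...,2]>38)&(w[...,2]<80)
    print(k,m.sum(),X[m].mean().round(1),Y[m].mean().round(1),np.nanmax(w[...,2][m]).round(1))
E
```

```text
time: 29.45
tool_pos: [517.6, -277.1, 24.1]
tcp_rot: [175.0, -2.0, 74.6]
ft_force: [-0.4, -0.3, -0.0]
finger_gap: 84.7
time: 30.03
tool_pos: [511.5, -272.9, 180.8]
tcp_rot: [175.8, -2.3, 74.5]
ft_force: [0.5, -0.5, -0.1]
finger_gap: 85.2
time: 30.78
tool_pos: [410.7, -493.9, 201.9]
tcp_rot: [174.5, -1.7, 74.9]
ft_force: [1.2, -0.0, 0.3]
finger_gap: 84.9
99 131 1.2 101.2 71.3
33 97 1.2 33.3 70.5
-33 112 2.0 -31.2 62.8
-99 87 4.3 -97.0 60.9
```

View pics/top9.png

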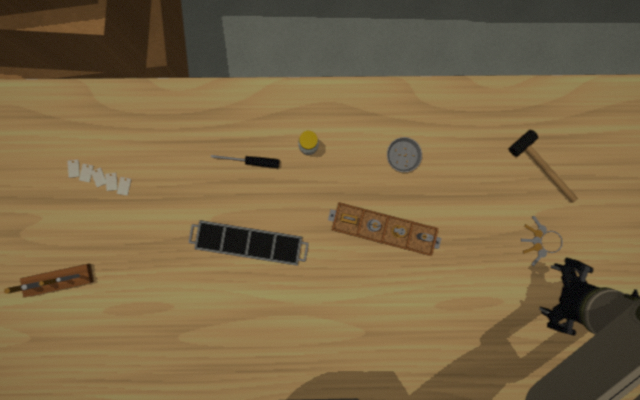

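View pics/side9.png

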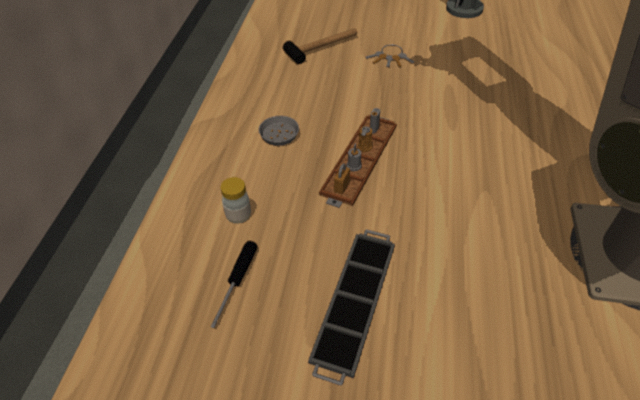

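The tray is empty. The rack holds padlock (348,217), rim (374,225), mortise (400,231) and oval (425,237), all upright and within about 5 mm of centre. The jar, screwdriver and dish sit at the same pixels as at the start. The arm is clear, so I'm handing in.

```bash
python3 -c "
from bench import job; print(job.hand_in())"
```

```text
the job is handed in; nothing more can be done
None
```

All four locks are in the bench rack in their tray order, left to right: padlock, rim, mortise, oval. I moved each one straight to its own place and handed the job in at about 31 s.

- **Final check:** the last top and side pictures show the tray empty and all four locks standing upright. Each is within about 5 mm of its place's centre, with the oval furthest off at about 4 mm in x. The oil jar, screwdriver and dish look unmoved, and the gripper was clear of everything.
- **Disagreements:** the first rack fit was 2–4 mm off in y from the wrist view, so I shifted the targets by about 2 mm. The tool also drifted to about 5° of tilt over the moves, but the locks still stood upright once released. I saw no large contact forces at the end of any move.

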